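Unhang the plaque and hold back the display's index pin

TASK

Lift the wooden plaque up and off the hook in front of the revolving display and stand it upright on its foot on the counter, well to one side of the black pull knob and not touching the display, without dropping it or tipping it over. Then take the pull knob, pull the sprung index pin back as far as it goes, out of its hole, and keep holding it there: finish while holding the knob fully back, and do not let go. Leave the display where it is and do not shift or tip the other things on the counter.

Things in the scene. Friction and masses are not known exactly. Their poses are not given: they have to be found in the camera images.
- stand: Revolving display, fixed: dark wooden base 178 x 170 x 14 mm, on it a grey drum 140 mm wide (top 103 mm) with index holes round its rim and two loose round boxes on it. Origin: on the counter under the base's middle, z up. Its -x side is the front: an upright steel bracket (front face x = -85, 50 wide, top 121 mm) carries the pull knob and the hook above it. Its axes turn with the display.
- hook_dip (a point): Lowest point of the hook's upper side, where the plaque's top bar hangs; at x = -143, y = 0, z = 108 mm of the display. The hook is a steel rod 6 mm thick in the display's plane y = 0, from the bracket (112 mm high) out to the front, dipping here, then turning up.
- hook_tip (a point): Upper end of the hook's upturned tip, at x = -160, y = 0, z = 118 mm of the display: 10 mm higher than the dip.
- plaque: Loose wooden plaque, 56 wide (y), 10 thick (x), 85 mm high (z), 90 g, on a foot 28 deep (x) x 56 x 10 mm. Origin: middle of the underside, z up. Window 30 wide, z = 43 to 75 mm, under a round top bar. Hangs by the bar on the hook, underside 33 mm up, flat side forward, barring the knob's pull. Raised 11 to 25 mm it can be drawn off to the front (-x). Can be gripped from above across the 56 mm.
- pull_knob: Black pull knob, axis level along the display's x, 80 mm high. Origin: on the axis, middle of the shank (22 mm thick, x = -13 to +13 mm); before it (x = -13 to -21 mm) a flange 30 mm wide. Pulls along -x, away from the drum. Can be gripped from above across the shank, a finger on either side (y); the hook's rod runs over it in the plane y = 0, its underside 10 to 18 mm above the shank.
- plunger (a joint): Pull of the index pin in m: 0 is seated in the hole (start), 0.022 is fully back at the stop; the pin leaves the hole at 0.012. A spring pulls it home with about 4 N at 0 and 9.5 N at 0.022.
- seal_press: Obstacle: tall dark red embossing press, fixed on the left of the counter, always in the same place; on the counter it reaches up to 150 mm from its origin, its body is up to 200 mm and its lever, at the far left, up to 320 mm high. Pass over it with room to spare.
- violet_box_0: Obstacle: violet gift box, one of two that lean on a fixed slanted stand at the right rear of the counter; 136 x 137 x 60 mm, origin under its middle. All of the pair and stand lies more than 0.57 m ahead of the robot.
- drum_left: Bystander: round paper box, 73 mm across, 44 mm high, standing loose on the display's drum; origin under its middle.
- drum_right: Bystander: a second such round box beside it.
- wax_stamp: Bystander: turned stamp with dark handle standing upright, 25 mm across, 78 mm high; origin under its middle.
- order_block: Bystander: block of paper slips 100 x 70 x 14 mm lying flat; origin under its middle.
- pen: Bystander: black pen 138 x 11 x 12 mm, lying; origin under its middle, x along it.
- desk_bell: Bystander: counter bell, 72 mm across, 52 mm high; origin under its middle.
- sample_dish: Bystander: small dish 67 mm across, 15 mm high; origin under its middle.
- tape_dispenser: Bystander: tape dispenser 47 x 133 x 67 mm, y along it; origin under its middle.
Not all that is in view belongs to the job. What is shaped like the plaque but yellow is not meant.

How it is judged:
By the outcome, as a careful person would: the job done as asked, in the order asked, and still so for the second after the job is handed in, while the arm keeps its last pose, push and grip.
It also fails if it takes over 66 s, if anything falls off the work surface, if the arm or the gripper's body presses on something with over 40 N, if the wrist force passes 120 N, or if a joint passes its speed limit or range.

ROBOT

A 6-joint arm with a two-finger parallel gripper is mounted at the origin on a cart in front of the work surface, level with it; the furniture and walls round the work are solid. World frame = base frame: x ahead of the robot, y to its left, z up, the work surface at z = 0. Lengths are in m, angles in rad, forces in N, time in s.
With the tool pointing down it reaches from about 0.225 to 0.875 m from the base axis. Payload 3.4 kg.
Tool frame: the origin (TCP) lies at the very end of the fingers, on their centre line; the grasp point (between the pads) lies 19 mm behind it; z points along the fingers, y is the line along which they close (so a half turn about z gives the same grasp; the last joint's range is limited). The gripper opens to 85 mm and grips with 20 to 120 N. Pads are 22 mm wide; open, the fingers measure 114 mm over their backs; the gripper's body (76 mm by 85 mm) begins 54 mm behind the grasp point. The pads swing forward as they close: fully open they stand 13 mm farther back than shut.
Start: joints at [1.076, 0.276, 1.505, -0, 1.361, -0.121], TCP at [0.21, 0.535, 0.231] pointing down, gripper open.
Joint ranges: [-2.89, 2.89], [-0.75, 2.08], [0.22, 2.7], [-1.18, 4.32], [0.11, 2.71], [-2.7, 2.7]. Speed limits (rad/s): [2.57, 2.57, 3.14, 3.14, 3.14, 3.14].

INTERFACE

Orientations are given as a unit quaternion [w, x, y, z].
In Python, from rig import manip, get_image, camera_info gives the robot as it stands. The module is installed in compiled form; this text tells all that it offers.
- The arm moves only by the shell command python3 -m crank 'ROWS' [FORCE]. ROWS is a JSON object of lists of equal length, an entry for each row: "translation": the shift along the tool's x, y, z in mm, a list of three; "roll": the turn about the tool's z in rad; "fingers": the opening, from 0 (shut) to 1 (fully open). A call has 1 to 8 rows; each row shifts and turns the commanded pose from where the row before left it, along the tool's axes as they then stand; what a row does not reach is not made up. A row lasts 1/10 s, in which the tool goes at most 50 mm and 8.59 degrees, less where a joint would pass 70% of its speed; a pose out of reach is approached as far as the arm can. A call is refused whole if a number of a shift passes 50 or a number of a turn 0.15, either way. A call with a gripper value outside its range is refused whole. The fingers move at their own pace and stop on an object; FORCE is the grip in N (left out, the last holds). Time passes only in rows, so rows that do not move let the fingers close. It gives the time, the measured TCP pose, the force, the opening and the grip force at its end, in the units of the state.
- manip.get_state(): the state, without advancing time (a new reading comes with each control period).
- get_image(name): name is "scene" or "top" or "wrist"; returns the picture (384x512x3 uint8, blue, green, red); there is no depth.
- camera_info(name): a dict with "mtx" (3x3 intrinsics, pixels), "rvec" (rotation vector, rad) and "tvec" (3), from world to camera coordinates, as OpenCV has them. Camera axes: x right, y down, z forward; pixel columns grow to the right and rows downward; lengths in m; the calibration is good to about 2 mm. A picture is of the moment at which its call begins: read the wrist's pose just before it. camera_info takes no time and is no camera call; for the wrist camera it gives the pose at the moment of the call.
- manip.sign_off(): hands the job in; it is judged then, once.
The state is a dict: "clock": time; "qpos": joint angles; "qd": joint speeds; "effort": joint torques, N m; "position": TCP position; "ee_rot": TCP orientation; "contact_force": force on the tool from outside, world axes, zero at the start; "moment": the same for the moment, N m; "width": finger opening in m; "gripper_force": force on a finger pad.
Only numpy, scipy, OpenCV 4.12 (cv2) and the standard library are available. Lean on these libraries where they do the work, as an engineer would, in place of code of your own. Each camera call takes 0.05 s, during which the arm holds its last target. There are 200 camera calls.

## Working session

There is one attempt and no reset: what is moved stays moved. The work goes in short steps, Python scripts to look and compute and a shell command to move; the robot and the scene stay as the last step left them, time stands still between calls to the robot, and variables do not carry over. Pictures are saved under pics/ and viewed, at most 10 in all, crops included, and the job is handed in when it is done.

```bash
mkdir -p pics; cat > h.py <<'E'
import numpy as np, cv2
from rig import manip, get_image, camera_info
from scipy.spatial.transform import Rotation as R
def grab(n):
    i=camera_info(n); im=get_image(n); return im,i
def ray(i,uv):
    K=np.array(i['mtx'],float);Rm=cv2.Rodrigues(np.array(i['rvec'],float))[0];t=np.array(i['tvec'],float).ravel()
    d=Rm.T@np.linalg.inv(K)@np.array([uv[0],uv[1],1.]);return -Rm.T@t,d
def onz(i,uv,z):
    c,d=ray(i,uv);return c+d*(z-c[2])/d[2]
def tri(i1,p1,i2,p2):
    a,b=ray(i1,p1);c,d=ray(i2,p2);s=np.linalg.lstsq(np.c_[b,-d],c-a,rcond=None)[0]
    p,q=a+b*s[0],c+d*s[1];return (p+q)/2,np.linalg.norm(p-q)
def proj(i,P):
    return cv2.projectPoints(np.array(P,float).reshape(-1,3),np.array(i['rvec'],float),np.array(i['tvec'],float),np.array(i['mtx'],float),None)[0].reshape(-1,2)
E
python3 - <<'E'
from h import *
for n in ("scene","top"):
    im,i=grab(n); cv2.imwrite(f"pics/{n}0.png",im); cv2.imwrite(f"pics/{n}0b.png",cv2.resize(im,(800,600),interpolation=cv2.INTER_CUBIC))
    print(n,ray(i,(256,192)),np.array(i['mtx']).tolist())
s=manip.get_state();print(s['ee_rot'],s['position'],s['width'])
E
```

```text
scene (array([-0.1572888 , -0.90320033,  0.77758039]), array([ 0.54722951,  0.6261786 , -0.55550039])) [[407.86730307195035, 0.0, 260.5688657563642], [0.0, 407.86730307195035, 190.42103583159337], [0.0, 0.0, 1.0]]
top (array([ 0.24457132, -0.11189205,  1.62664905]), array([ 0.18489441, -0.01449687, -0.98268226])) [[476.7076659725205, 0.0, 259.7089932733173], [0.0, 476.7076659725205, 191.9911932447494], [0.0, 0.0, 1.0]]
[-2.47071171e-04  1.85825432e-01  9.82582431e-01 -7.83205794e-04] [0.20975921 0.53485753 0.23053994] 0.08529126514559501
```

View pics/scene0b.png

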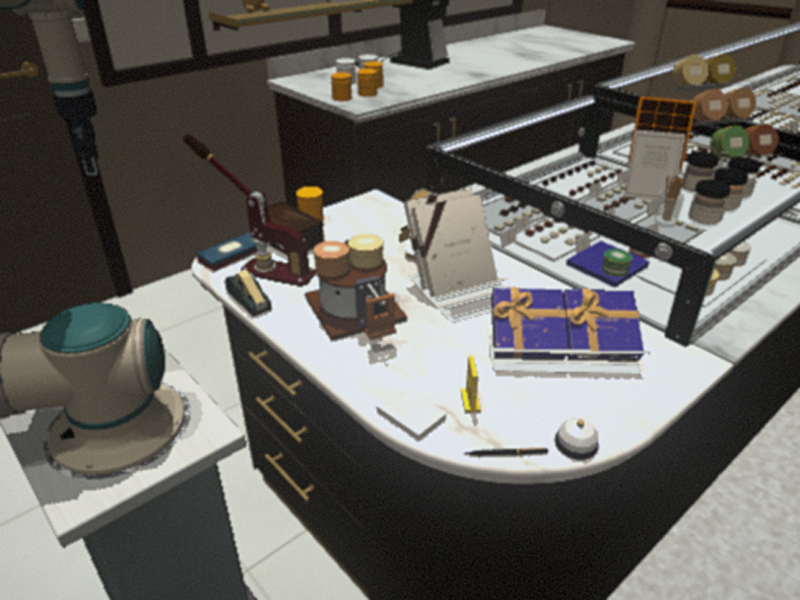

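View pics/top0b.png

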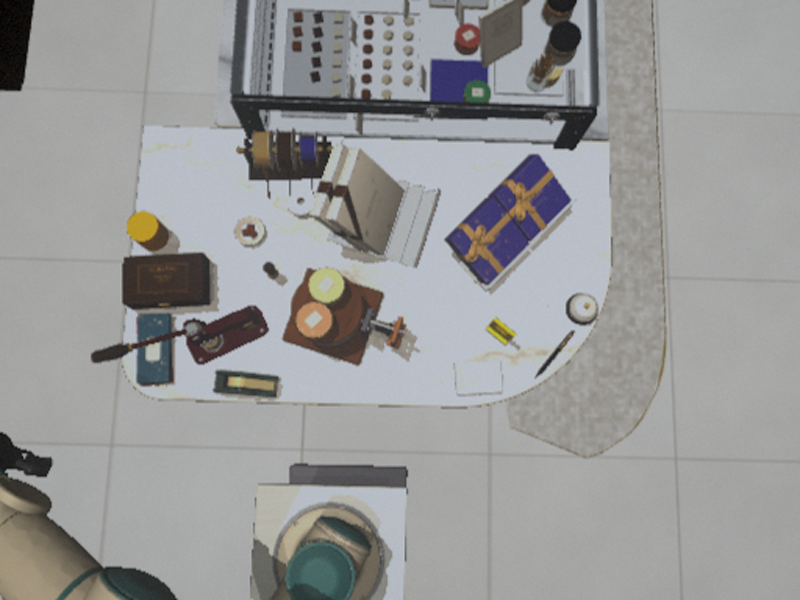

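Scene: the display is at (355,295) of 800×600, with the plaque on its right side. Top: display at (333,315), plaque at about (397,328), so the front faces right (world −y). I'll crop both.

```bash
python3 - <<'E'
import cv2,numpy as np
a=cv2.imread("pics/scene0.png")[145:225,190:270];b=cv2.imread("pics/top0.png")[165:240,175:275]
a=cv2.resize(a,(400,400),interpolation=cv2.INTER_CUBIC);b=cv2.resize(b,(400,300),interpolation=cv2.INTER_CUBIC)
c=np.zeros((400,800,3),np.uint8);c[:,:400]=a;c[:300,400:]=b
cv2.imwrite("pics/crop0.png",np.clip(c*1.3,0,255).astype(np.uint8))
E
```

```text
(no output)
```

View pics/crop0.png

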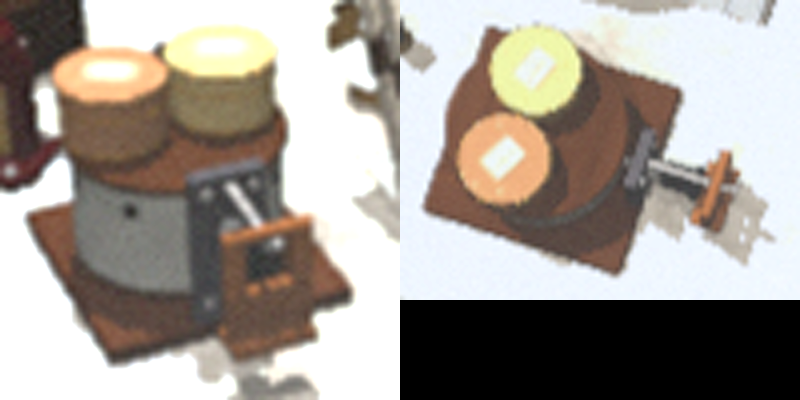

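The crop shows base corners at (683,92), (615,272), (425,208) and (490,28). The hook rod runs from (650,163) to the tip near (738,188), with the plaque bar across it from (728,155) to (703,215). Next I compute the frame.

```bash
python3 - <<'E'
from h import *
i=camera_info("top")
f=lambda x,y:(175+(x-400)/4-.4,165+y/4-.4)
C=[onz(i,f(*p),.014)[:2] for p in [(683,92),(615,272),(425,208),(490,28)]]
C=np.array(C);o=C.mean(0);print(C.round(4),o)
# local: +x back. front corners 0 (x=-89?), 1 ; back 2,3
L=np.array([[-.089,-.085],[-.089,.085],[.089,.085],[.089,-.085]])
def fit(L):
    best=None
    c=C-C.mean(0);H=L.T@c;th=np.arctan2(H[0,1]-H[1,0],H[0,0]+H[1,1]);Rm=np.array([[np.cos(th),-np.sin(th)],[np.sin(th),np.cos(th)]])
    return th,np.abs(c-L@Rm.T).max(),Rm
for s in (1,-1):
    th,e,Rm=fit(L*[1,s]);print(s,np.degrees(th),e)
    if e<.03: TH,RM=th,Rm
print('edges',[np.linalg.norm(C[k]-C[k-1]) for k in range(4)])
print('dip',o+RM@[-.143,0],'tip',o+RM@[-.16,0],'tip img',onz(i,f(738,188),.118),'bar',onz(i,f(728,155),.115),onz(i,f(703,215),.115))
s=camera_info("scene"); g=lambda x,y:(190+x/5-.4,145+y/5-.4)
print('bar scene', onz(s,g(222,240),.113),onz(s,g(312,218),.113))
for z,x in((.118,-.16),(.108,-.143),(.112,-.085),(0.121,-.085)): print(proj(i,np.r_[o+RM@[x,0],z]),proj(s,np.r_[o+RM@[x,0],z]))
E
```

```text
[[ 0.5623 -0.0986]
 [ 0.4056 -0.0457]
 [ 0.4556  0.1172]
 [ 0.6138  0.0698]] [0.50933116 0.01066889]
1 72.66993689005858 0.003883798928067006
-1 79.33020011594273 0.1715305988625228
edges [np.float64(0.17608281358127525), np.float64(0.16545659034007096), np.float64(0.17044828106764606), np.float64(0.16515403994548156)]
dip [ 0.46673492 -0.12583957] tip [ 0.46167103 -0.14206785] tip img [ 0.46499453 -0.14568141  0.118     ] bar [ 0.49196039 -0.13706644  0.115     ] [ 0.44289626 -0.11834289  0.115     ]
bar scene [ 0.44693339 -0.11401338  0.113     ] [ 0.50184967 -0.1309032   0.113     ]
[[257.94439652 212.59846147]] [[243.98554302 193.35241791]]
[[252.86816307 211.34078104]] [[241.83516788 193.22403531]]
[[235.79997926 205.35828036]] [[234.60464181 182.41321843]]
[[235.73775204 204.91620367]] [[234.51641165 179.90574768]]
```

```bash
python3 -m crank '{"translation":[[0,0,-48],[0,0,-48],[0,0,-48],[0,0,-48],[0,0,0],[0,0,0],[0,0,0],[0,0,0]],"roll":[0.15,0.15,0.15,0.15,0.15,0.15,0.15,0.15],"fingers":[1,1,1,1,1,1,1,1]}' 30
python3 -m crank '{"translation":[[0,0,0],[0,0,0],[-37,29.5,0],[-37,29.5,0],[-37,29.5,0],[-37,29.5,0],[-37,29.5,0],[-37,29.5,0]],"roll":[0.15,0.15,0,0,0,0,0,0],"fingers":[1,1,1,1,1,1,1,1]}'
```

```text
clock: 0.9
position: [0.2099, 0.5352, 0.4229]
ee_rot: [0.0, 0.71, 0.704, -0.0]
contact_force: [-0.2, 0.1, 0.2]
width: 0.0857
gripper_force: 0.0
clock: 1.7
position: [0.3127, 0.2688, 0.423]
ee_rot: [0.0, 0.806, 0.593, -0.0]
contact_force: [1.7, -0.4, 0.4]
width: 0.0852
gripper_force: 0.0
```

```bash
python3 -m crank '{"translation":[[-37,29.5,0],[-37,29.5,0],[-37,29.5,0],[-37,29.5,0],[-37,29.5,0],[-37,29.5,0],[-37,29.5,0],[-37,29.5,0]],"roll":[0,0,0,0,0,0,0,0],"fingers":[1,1,1,1,1,1,1,1]}'
python3 -m crank '{"translation":[[-37,29.5,0],[0,0,45],[0,0,45],[0,0,45],[0,0,35],[0,0,0],[0,0,0]],"roll":[0,0,0,0,0,0,0],"fingers":[1,1,1,1,1,1,1]}'
python3 - <<'E'
from h import *
s=manip.get_state();im,i=grab("wrist");cv2.imwrite("pics/w1.png",im);np.save("w1.npy",[i],allow_pickle=True)
print(s['position'],s['ee_rot'],ray(i,(256,192)))
E
```

```text
clock: 2.5
position: [0.4497, -0.0842, 0.423]
ee_rot: [-0.0, 0.806, 0.592, 0.0]
contact_force: [1.6, 0.6, 1.1]
width: 0.0856
gripper_force: 0.0
clock: 3.2
position: [0.4669, -0.1265, 0.2537]
ee_rot: [-0.0, 0.806, 0.592, -0.0]
contact_force: [-0.6, 0.1, 1.0]
width: 0.0856
gripper_force: 0.0
[ 0.46690089 -0.12650825  0.25368469] [-2.04631466e-04  8.05712510e-01  5.92306766e-01 -6.36530622e-05] (array([ 0.49137282, -0.04811687,  0.39586327]), array([-0.10369643, -0.30363079, -0.94716666]))
```

View pics/w1.png

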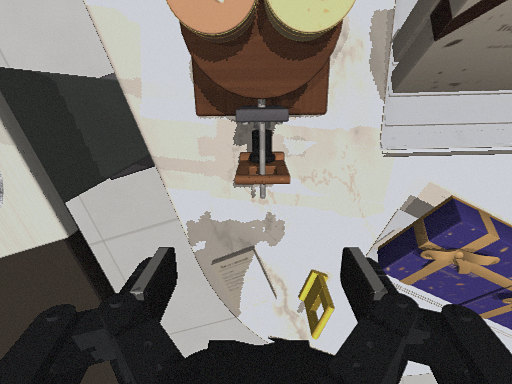

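Wrist: bracket at (262,115), hook rod along column ~262 down to (263,197), plaque spanning columns ~235–291 at rows 153–185. I'll zoom in.

```bash
python3 - <<'E'
import cv2
a=cv2.imread("pics/w1.png")[95:205,190:330]
cv2.imwrite("pics/w1c.png",cv2.convertScaleAbs(cv2.resize(a,(700,550),interpolation=cv2.INTER_CUBIC),alpha=1.3))
E
```

```text
(no output)
```

View pics/w1c.png

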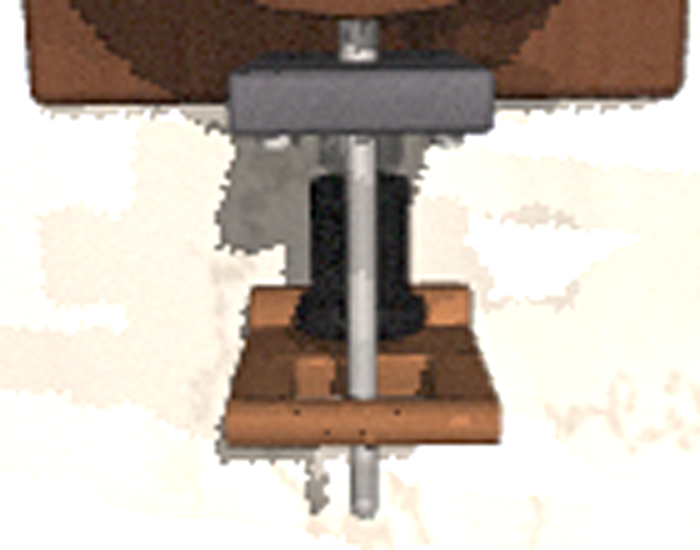

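```bash
python3 - <<'E'
from h import *
i=np.load("w1.npy",allow_pickle=True)[0];s=manip.get_state()
T=R.from_quat(np.roll(s['ee_rot'],-1)).as_matrix();p=np.array(s['position'])
f=lambda x,y:(190+x/5-.4,95+y/5-.4)
for n,q,z in [('barL',(228,405),.118),('barR',(500,405),.118),('barfront',(364,440),.113),('tip',(365,508),.118),('brL',(230,132),.121),('brR',(492,132),.121),('brTopL',(230,70),.121),('shankBackL',(310,178),.088),('shankBackR',(408,178),.088),('shank mid',(359,178),.091),('flL',(297,322),.08),('flR',(427,322),.08),('flfront top',(362,338),.07),('footback',(360,290),.043),('baseedge L',(35,100),.014),('baseedge R',(685,95),.014)]:
    w=onz(i,f(*q),z);print(n,w.round(4),'tool',((w-p)@T*1000).round(1))
E
```

```text
barL [ 0.4463 -0.1145  0.118 ] tool [  5.5 -24.7 136.9]
barR [ 0.4983 -0.1307  0.118 ] tool [  5.5  29.8 137.1]
barfront [ 0.4697 -0.131   0.113 ] tool [ -3.3   2.6 142. ]
tip [ 0.466  -0.1435  0.118 ] tool [-16.4   2.8 137. ]
brL [ 0.4641 -0.0639  0.121 ] tool [ 59.  -22.7 133.9]
brR [ 0.5107 -0.0785  0.121 ] tool [ 59.   26.1 134. ]
brTopL [ 0.4677 -0.0534  0.121 ] tool [ 70.1 -22.5 133.9]
shankBackL [ 0.4739 -0.0798  0.088 ] tool [ 46.8  -8.8 166.9]
shankBackR [ 0.4936 -0.086   0.088 ] tool [ 46.8  11.9 167. ]
shank mid [ 0.4838 -0.0826  0.091 ] tool [ 47.1   1.6 164. ]
flL [ 0.461  -0.1099  0.08  ] tool [ 14.2 -12.1 174.9]
flR [ 0.4887 -0.1186  0.08  ] tool [ 14.2  16.9 175. ]
flfront top [ 0.4732 -0.1199  0.07  ] tool [  8.3   2.5 185. ]
footback [ 0.4748 -0.1142  0.043 ] tool [ 14.3   2.3 212. ]
baseedge L [ 0.4082 -0.0476  0.014 ] tool [ 58.  -81.3 240.7]
baseedge R [ 0.5681 -0.0961  0.014 ] tool [ 59.3  85.8 241.2]
```

```bash
python3 - <<'E'
from h import *
i=np.load("w1.npy",allow_pickle=True)[0];s=manip.get_state()
T=R.from_quat(np.roll(s['ee_rot'],-1)).as_matrix();p=np.array(s['position'])
for n,q,z in [('violet',(378,262),.0),('violet',(378,262),.1),('whitestand',(366,245),0),('easel',(383,155),0),('block',(255,247),.014),('yellow top',(313,270),.085),('yellow foot',(300,305),.0),('edge',(160,190),0),('edge',(200,270),0)]:
    w=onz(i,q,z);print(n,w.round(4),'tool',((w-p)@T*1000).round(1))
E
python3 -m crank '{"translation":[[1,2.5,40],[0,0,40],[0,0,40],[0,0,40],[0,0,19],[0,0,0]],"roll":[0,0,0,0,0,0],"fingers":[1,1,1,1,1,1]}'
```

```text
violet [ 0.5973 -0.3442  0.    ] tool [-168.7  187.6  255.5]
violet [ 0.5705 -0.2694  0.1   ] tool [-105.3  140.1  155.4]
whitestand [ 0.5847 -0.3085  0.    ] tool [-138.4  165.   255.5]
easel [ 0.6333 -0.1758  0.    ] tool [  2.7 171.8 255.5]
block [ 0.422  -0.2531  0.014 ] tool [-134.1   -6.8  241. ]
yellow top [ 0.4946 -0.2678  0.085 ] tool [-126.4   67.1  170.2]
yellow foot [ 0.4584 -0.3877  0.    ] tool [-251.7   68.   255.2]
edge [ 0.316  -0.1306  0.    ] tool [ -48.8 -144.5  254.6]
edge [ 0.3229 -0.274   0.    ] tool [-183.6  -95.2  254.8]
clock: 3.85
position: [0.4697, -0.1263, 0.0739]
ee_rot: [-0.001, 0.806, 0.592, -0.0]
contact_force: [0.4, 0.5, 1.6]
width: 0.0854
gripper_force: 0.0
```

```bash
python3 -m crank '{"translation":[[0,0,0],[0,0,0],[0,0,0],[0,0,0],[0,0,0],[0,0,0]],"roll":[0,0,0,0,0,0],"fingers":[0.5,0.5,0.5,0.5,0.5,0.5]}' 40
python3 -c "
from h import *
im,i=grab('wrist');cv2.imwrite('pics/w2.png',im)"
```

```text
clock: 4.45
position: [0.4718, -0.1271, 0.0765]
ee_rot: [0.003, 0.806, 0.592, 0.002]
contact_force: [0.6, 0.2, 7.4]
width: 0.0557
gripper_force: 42.1
```

View pics/w2.png

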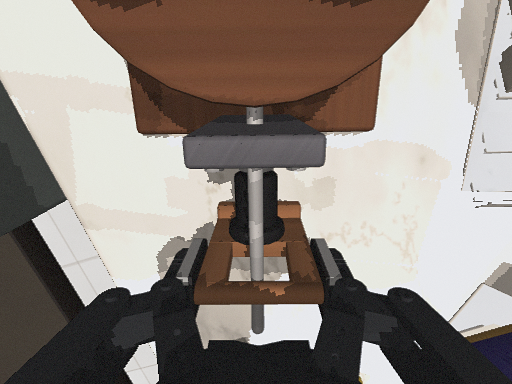

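Gripped at 55.7 mm with the bar on the hook. Lift 20 mm.

```bash
python3 -m crank '{"translation":[[0,0,-7],[0,0,-7],[0,0,-6],[0,0,0],[0,0,0]],"roll":[0,0,0,0,0],"fingers":[0.5,0.5,0.5,0.5,0.5]}'
python3 -c "
from h import *
im,i=grab('wrist');cv2.imwrite('pics/w3.png',im[150:350,150:370]);im,i=grab('scene');a=cv2.resize(im[145:225,190:270],(400,400),interpolation=2);b=cv2.resize(cv2.imread('pics/w3.png'),(400,364))
c=np.zeros((400,800,3),np.uint8);c[:,:400]=a;c[:364,400:]=b;cv2.imwrite('pics/c3.png',c)"
```

```text
clock: 5.0
position: [0.4693, -0.1262, 0.0944]
ee_rot: [0.0, 0.806, 0.592, 0.0]
contact_force: [-0.4, 0.0, -1.0]
width: 0.0555
gripper_force: 42.4
```

View pics/c3.png

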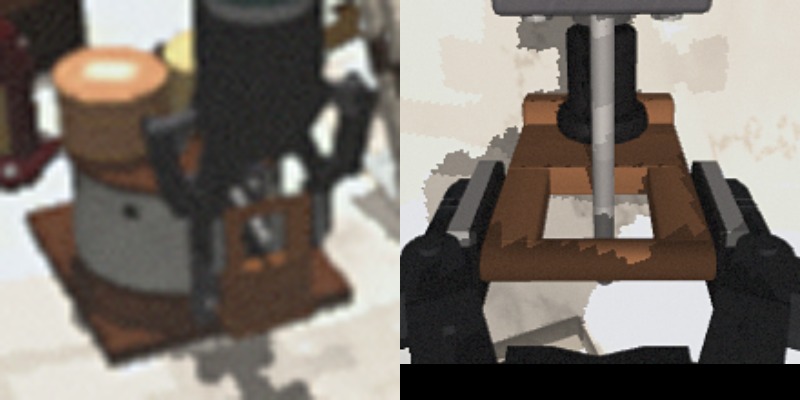

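```bash
python3 -m crank '{"translation":[[-15,0,0],[-25,0,0],[-22,0,0],[0,0,0],[0,25,0],[0,35,0],[0,28,0],[0,0,0]],"roll":[0,0,0,0,0,0,0,0],"fingers":[0.5,0.5,0.5,0.5,0.5,0.5,0.5,0.5]}'
python3 -m crank '{"translation":[[0,0,15],[0,0,15],[0,0,12],[0,0,4],[0,0,0],[0,0,0]],"roll":[0,0,0,0,0,0],"fingers":[0.5,0.5,0.5,0.5,0.5,0.5]}'
```

```text
clock: 5.9
position: [0.5391, -0.2126, 0.0941]
ee_rot: [0.002, 0.806, 0.592, 0.001]
contact_force: [-0.2, -0.2, -1.2]
width: 0.0554
gripper_force: 42.7
clock: 6.5
position: [0.5351, -0.2116, 0.0487]
ee_rot: [0.0, 0.806, 0.592, 0.0]
contact_force: [-0.2, 0.3, -0.7]
width: 0.0554
gripper_force: 42.7
```

```bash
python3 -m crank '{"translation":[[0,0,2],[0,0,0],[0,0,2],[0,0,0]],"roll":[0,0,0,0],"fingers":[0.5,0.5,0.5,0.5]}'
python3 -m crank '{"translation":[[0,0,1],[0,0,0],[0,0,0]],"roll":[0,0,0],"fingers":[0.5,0.5,0.5]}'
```

```text
clock: 6.9
position: [0.5348, -0.2116, 0.0442]
ee_rot: [-0.0, 0.806, 0.592, 0.0]
contact_force: [0.1, -0.6, -0.1]
width: 0.0549
gripper_force: 42.7
clock: 7.2
position: [0.535, -0.2117, 0.0438]
ee_rot: [0.0, 0.806, 0.592, 0.0]
contact_force: [-1.6, 0.8, 4.8]
width: 0.0554
gripper_force: 43.1
```

```bash
python3 -m crank '{"translation":[[0,0,0],[0,0,0],[0,0,0],[0,0,0],[0,0,0],[0,0,0]],"roll":[0,0,0,0,0,0],"fingers":[0.67,0.7,0.73,0.76,0.8,0.8]}' 30
python3 -c "
from h import *
im,i=grab('wrist');im2,i2=grab('scene')
c=np.zeros((400,800,3),np.uint8);c[:,:400]=cv2.resize(im2[145:245,190:290],(400,400),interpolation=2);c[:300,400:]=cv2.resize(im,(400,300));cv2.imwrite('pics/c4.png',c)"
```

```text
clock: 7.8
position: [0.5349, -0.2116, 0.0432]
ee_rot: [-0.0, 0.806, 0.592, 0.0]
contact_force: [-0.1, 0.1, -0.2]
width: 0.0683
gripper_force: 0.0
```

View pics/c4.png

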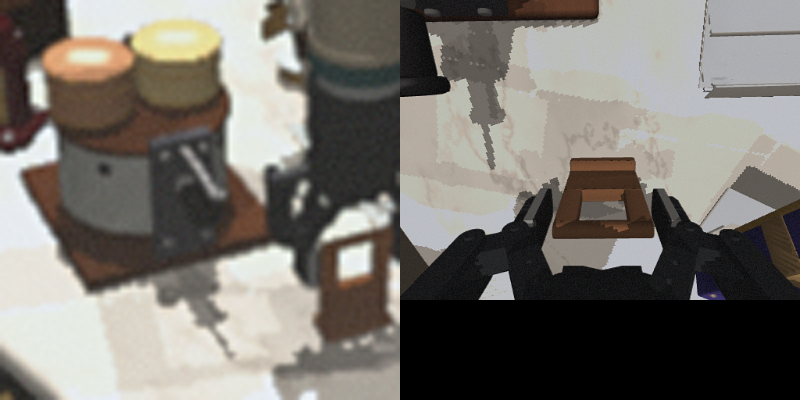

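Plaque stands upright at about (605,200) of the view, released. Next I rise straight up and go over the knob.

```bash
python3 -m crank '{"translation":[[0,0,-15],[0,0,-35],[0,0,-45],[0,0,-45],[0,0,0]],"roll":[0,0,0,0,0],"fingers":[0.8,0.8,0.8,0.8,0.8]}' 30
python3 -m crank '{"translation":[[30,-28,0],[35,-32,0],[30,-28.5,0],[0,0,0],[0,0,0]],"roll":[0,0,0,0,0],"fingers":[1,1,1,1,1]}'
python3 - <<'E'
from h import *
s=manip.get_state();im,i=grab("wrist");cv2.imwrite("pics/w5.png",im)
T=R.from_quat(np.roll(s['ee_rot'],-1)).as_matrix();p=np.array(s['position'])
k=np.array([.4789,-.0946,.08]);print('knob est tool',((k-p)@T*1000).round(1),proj(i,k))
c=proj(i,k)[0].astype(int);m=(im.max(2)<45).astype(np.uint8)
n,l,st,ce=cv2.connectedComponentsWithStats(m)
for j in range(1,n):
    x,y,w,h,a=st[j]
    if a>60 and abs(ce[j][0]-c[0])<60 and abs(ce[j][1]-c[1])<70: print(st[j],ce[j])
for r in range(c[1]-40,c[1]+40,4):
    q=np.where(m[r,c[0]-50:c[0]+50])[0]; print(r,(q.min()+c[0]-50,q.max()+c[0]-50) if len(q) else None,end=' ')
E
```

```text
clock: 8.4
position: [0.5388, -0.2137, 0.1903]
ee_rot: [0.006, 0.806, 0.592, 0.003]
contact_force: [1.6, -0.5, 0.6]
width: 0.0682
gripper_force: 0.0
clock: 8.9
position: [0.4785, -0.094, 0.1832]
ee_rot: [0.0, 0.805, 0.593, 0.0]
contact_force: [-0.5, -1.0, -0.2]
width: 0.0855
gripper_force: 0.0
knob est tool [ -0.4   0.5 103.2] [[258.95187835 191.37661421]]
[204 136  52  27 429] [230.13053613 146.52913753]
[265 143  22  12 126] [275.6984127  147.42063492]
[246 177  12  42 357] [252.19887955 199.08123249]
[265 177  11  42 326] [268.66871166 198.99693252]
151 (np.int64(216), np.int64(287)) 155 (np.int64(235), np.int64(289)) 159 (np.int64(230), np.int64(291)) 163 None 167 None 171 None 175 None 179 (np.int64(249), np.int64(271)) 183 (np.int64(249), np.int64(271)) 187 (np.int64(249), np.int64(271)) 191 (np.int64(249), np.int64(271)) 195 (np.int64(249), np.int64(271)) 199 (np.int64(249), np.int64(271)) 203 (np.int64(249), np.int64(271)) 207 (np.int64(246), np.int64(275)) 211 (np.int64(246), np.int64(275)) 215 (np.int64(248), np.int64(273)) 219 None 223 None 227 None
```

```bash
python3 -m crank '{"translation":[[0.5,1.2,35],[0,0,35],[0,0,25],[0,0,15],[0,0,11],[0,0,0],[0,0,0]],"roll":[0,0,0,0,0,0,0],"fingers":[1,1,1,1,1,1,1]}' 60
python3 -m crank '{"translation":[[0,0,0],[0,0,0],[0,0,0],[0,0,0],[0,0,0],[0,0,0],[0,0,0],[0,0,0]],"roll":[0,0,0,0,0,0,0,0],"fingers":[0.6,0.4,0.2,0.1,0.1,0.1,0.1,0.1]}' 60
python3 -c "
from h import *
im,i=grab('wrist');cv2.imwrite('pics/w6.png',im)"
```

```text
clock: 9.65
position: [0.4809, -0.0952, 0.0625]
ee_rot: [0.0, 0.806, 0.592, 0.0]
contact_force: [0.2, 0.1, 0.3]
width: 0.0858
gripper_force: 0.0
clock: 10.45
position: [0.4805, -0.0945, 0.0629]
ee_rot: [0.0, 0.806, 0.592, 0.0]
contact_force: [-0.7, 1.2, 5.4]
width: 0.0204
gripper_force: 58.5
```

View pics/w6.png

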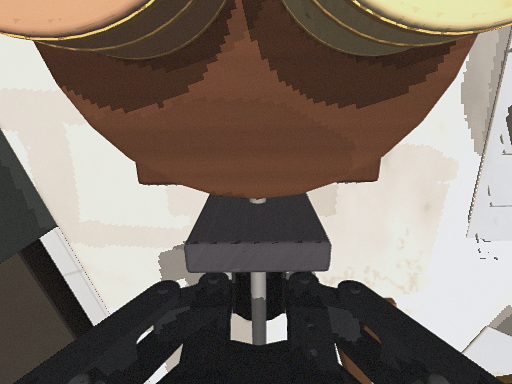

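```bash
python3 -m crank '{"translation":[[-3,0,0],[-3,0,0],[-4,0,0],[0,0,0]],"roll":[0,0,0,0],"fingers":[0.1,0.1,0.1,0.1]}' 70
python3 -m crank '{"translation":[[-4,0,0],[-4,0,0],[-4,0,0],[0,0,0],[0,0,0]],"roll":[0,0,0,0,0],"fingers":[0.1,0.1,0.1,0.1,0.1]}'
```

```text
clock: 10.9
position: [0.4781, -0.1029, 0.0629]
ee_rot: [-0.0, 0.806, 0.592, 0.002]
contact_force: [2.2, 5.9, 6.4]
width: 0.0201
gripper_force: 68.3
clock: 11.4
position: [0.4749, -0.1134, 0.0629]
ee_rot: [-0.001, 0.806, 0.592, 0.002]
contact_force: [3.1, 8.1, 5.3]
width: 0.0201
gripper_force: 68.3
```

```bash
python3 -m crank '{"translation":[[-2,0,0],[-2,0,0],[0,0,0],[0,0,0]],"roll":[0,0,0,0],"fingers":[0.1,0.1,0.1,0.1]}'
python3 -m crank '{"translation":[[-2,0,0],[-1,0,0],[0,0,0],[0,0,0],[0,0,0]],"roll":[0,0,0,0,0],"fingers":[0.1,0.1,0.1,0.1,0.1]}'
```

```text
clock: 11.8
position: [0.4742, -0.1156, 0.0629]
ee_rot: [-0.001, 0.807, 0.591, 0.004]
contact_force: [3.6, 12.4, 5.5]
width: 0.0198
gripper_force: 68.4
clock: 12.3
position: [0.4742, -0.1157, 0.0629]
ee_rot: [-0.003, 0.807, 0.59, 0.006]
contact_force: [8.8, 23.7, 5.5]
width: 0.02
gripper_force: 68.5
```

```bash
python3 -m crank '{"translation":[[1,0,0],[0,0,0],[0,0,0],[0,0,0],[0,0,0],[0,0,0]],"roll":[0,0,0,0,0,0],"fingers":[0.1,0.1,0.1,0.1,0.1,0.1]}'
python3 -c "
from h import *
im,i=grab('top');im2,i2=grab('scene')
c=np.zeros((400,800,3),np.uint8);c[:,:400]=cv2.resize(im2[145:245,190:290],(400,400),interpolation=2);c[:300,400:]=cv2.resize(im[140:260,165:325],(400,300),interpolation=2);cv2.imwrite('pics/c7.png',c)"
```

```text
clock: 12.9
position: [0.4743, -0.1157, 0.0629]
ee_rot: [-0.002, 0.807, 0.591, 0.005]
contact_force: [8.2, 18.6, 6.3]
width: 0.0199
gripper_force: 68.4
```

View pics/c7.png

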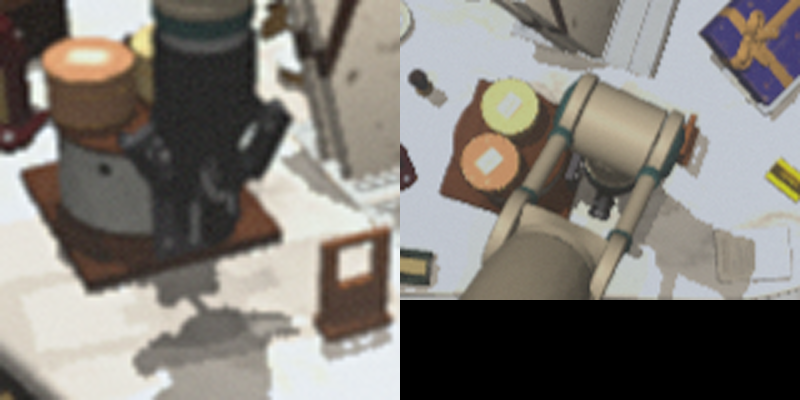

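The plaque stands upright at about (352,285) of the scene half, clear of the display. The knob is held at the stop and the round boxes have not moved.

```bash
python3 -c "
from rig import manip
print(manip.sign_off())"
```

```text
the job is handed in; nothing more can be done
None
```

The job is handed in: the plaque stands upright on the counter to one side of the knob, clear of the display, and the gripper is holding the pull knob at its stop, about 22 mm back.

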